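Lock a swapped thermoshaker block by feel

TASK

The tube block of the thermoshaker has just been swapped and its central locking screw is still slack: take the green T-handled hex key from the stand and feel it into the screw's hidden socket, deep in the brass-lined hole in the middle of the block, leaning on it only lightly while you turn it until it drops fully home. Then tighten the screw clockwise up to its stop, snug but not forced. Finally draw the key out, hang it gently back upright in its own hole in the stand and let go of it, leaving the other key, the tube rack and the tip box where they are.

Things in the scene. Friction and masses are not known exactly. Their poses are not given: they have to be found in the camera images.
- shaker: The thermoshaker, a white bench instrument fixed to the bench: 250 mm (x) x 220 mm (y), housing top 85 mm high, with an empty aluminium tube block (94 x 134 mm, top 120 mm above the bench) with 20 wells standing proud of it. Origin on the bench under the middle of the housing, z up, sloping control panel on its -x side. The block's centre lies at x = +25 mm, y = 0.
- hole (a point): Centre of the mouth of the brass-lined hole in the middle of the block's top, exactly 120 mm above the bench, z up. Its countersink is 30 mm wide at the top and narrows within 6 mm to a straight bore 20.4 mm wide, which centres the key to about 0.4 mm. The flat head of the screw lies 38 mm below the mouth.
- socket (a point): Centre of the floor of the screw's hexagon socket, 48 mm below the hole's mouth: 10 mm deep, 17.4 mm across flats, repeating every 60 degrees. How the hexagon stands differs each time, cannot be seen and follows from no pose or joint value: turn the key under a light push (5 to 10 N) until, within 3 degrees of true, it drops. Pressing or twisting harder before it is fully in chews the socket.
- screw (a joint): Turn of the locking screw in rad, growing clockwise seen from above. Starts slack between 0.3 and 0.9; the hard stop (snug) is at 1.6. It turns against a drag of about 0.065 N m and stays where it is left; at the stop the torque rises steeply, within about 0.1 rad of further turning. 0.15 to 0.3 N m is snug; over 0.5 N m is forcing it.
- stand: White acrylic tool stand fixed to the bench: top plate 70 mm (x) x 194 mm (y), 6 mm thick, its top 110 mm above the bench. Origin on the bench under its middle, z up. The green key hangs in a 25 mm round hole at x = 0, y = +50 mm, the grey key in a 17 mm hole at y = -50 mm, each resting with its collar on the plate.
- key_grip (a point): Centre of the hex key's green handle bar: 84 mm long (this point's x), 20 mm wide (y, grasp across here), 20 mm high; z points up, away from the tip. Exactly 144 mm above the bench while hanging in the stand. Below it a 16 mm thick stem 20 mm long, a collar 33 mm wide and 4 mm thick, and a 95 mm steel hexagon blade, 17 mm across flats, 19.6 mm over corners. Weighs 0.3 to 0.4 kg.
- key_tip (a point): Centre of the flat lower end of the blade, 129 mm straight below the centre of the handle bar.
- key: The green-handled hex key as a whole; same axes as key_grip, origin at the tip.
- small_key_grip (a point): Centre of the grey handle (64 mm long, 14 mm thick) of a smaller 10 mm hex key in the same stand; it does not fit and stays where it is.
- tube_rack: Blue rack, 85 x 195 mm, of ten capped 50 ml tubes, 119 mm high, standing loose on the bench; origin under its middle. To be left alone.
- tip_box: Pipette tip box, yellow below and cream above, 123 x 85 x 84 mm, standing loose on the bench; origin under its middle. To be left alone.
There are look-alikes about, which are no part of the job. What is meant by the key is not blue or orange, and is the larger of those in its own colour.

How it is judged:
By the outcome, as a careful person would: the job done as asked, in the order asked, and still so for the second after the job is handed in, with the robot touching nothing.
It also fails if it takes over 61 s, if anything falls off the work surface, if the arm or the gripper's body presses on something with over 40 N, if the wrist force passes 120 N, or if a joint passes its speed limit or range.

ROBOT

A 6-joint arm with a two-finger parallel gripper is mounted at the origin on the work surface. World frame = base frame: x ahead of the robot, y to its left, z up, the work surface at z = 0. Lengths are in mm, angles in degrees, forces in N, time in s.
With the tool pointing down it reaches from about 300 to 850 mm from the base axis. Payload 4.2 kg.
Tool frame: the origin (TCP) lies at the centre of the arm's flange, where the gripper is bolted on; the fingertips stand 191 mm ahead of it and the grasp point (between the pads) lies 172 mm ahead of it; z points along the fingers, y is the direction in which the jaws open and shut (so a half turn about z gives the same grasp; the last joint's range is limited). The gripper opens to 91 mm and grips with 3 to 60 N. Pads are 32 mm wide; open, the fingers measure 118 mm over their backs; the gripper's body (76 mm by 178 mm) begins 60 mm behind the grasp point.
Start: joints at [-74.828, 18.312, 89.639, -0, 72.044, -1.146], TCP at [161.553, -551.836, 404.776] pointing down, gripper open.
Joint ranges: [-177.97, 177.97], [-48.28, 115.42], [12.27, 149.76], [-77.06, 257.06], [2.81, 150.46], [-146.56, 146.56]. Speed limits (degrees/s): [147.25, 147.25, 180, 180, 180, 180].

INTERFACE

Orientations are given as [roll, pitch, yaw] about the fixed x, y, z axes, in that order (R = Rz(yaw) Ry(pitch) Rx(roll)).
In Python, from workcell import status, vision, ticket gives the robot as it stands.
- The arm moves only by the shell command python3 -m jog 'ROWS' [FORCE]. ROWS is JSON, a list of rows, each a list of 7 numbers: the finger opening in m, from 0 to 0.0912, then the shift along the tool's x, y, z in m, then the turn, a rotation vector about the tool's x, y, z in rad. A call has 1 to 12 rows; each row shifts and turns the commanded pose from where the row before left it, along the tool's axes as they then stand; what a row does not reach is not made up. A row lasts 1/8 s, in which the tool goes at most 62.5 mm and 10.7 degrees, less where a joint would pass 70% of its speed; a pose out of reach is approached as far as the arm can. A call with a gripper value outside its range is refused whole. The fingers move at their own pace and stop on an object; FORCE is the grip in N (left out, the last holds). Time passes only in rows, so rows that do not move let the fingers close. It gives the time, the measured TCP pose, the force and the opening at its end, in the units of the state.
- status.state(): the state, without advancing time (a new reading comes with each control period).
- vision.grab_frame(name): name is "side" or "top" or "wrist"; returns a dict with "color" (384x512x3 uint8, blue, green, red), "depth" (384x512 float32, mm along the optical axis (not along the pixel's ray), 0 where there is no reading), "fov_y" (degrees; the focal length in pixels is half the picture's height over the tangent of half this angle, whatever the lens; pixels are square), "cx", "cy" (the principal point, pixels), "pose" (4x4, takes a point from camera to world coordinates). Camera axes: x right, y down, z forward; pixel columns grow to the right and rows downward; lengths in mm; the calibration is good to about 2 mm. A picture is of the moment at which its call begins.
- ticket.job_done(): hands the job in, once; it reports no verdict.
Trained networks look in the newest picture that a camera, given by its name, has taken for a name from the list of things; names that differ only in an ending like _2 or _b are one class to them, and where a whole thing is asked for, a point or a joint stands for the part that bears it (a point fixed in the world has none). Each returns a list of dicts, best first, with "p" (0 to 1); they miss things now and then, are a little off and sometimes report something else, mostly with a low value. They report only what shows in the picture. A call takes as long as a camera call. They do not tell look-alikes from the thing itself.
- vision.find_in(camera, label): "location" ([x, y, z] in mm, in world coordinates, good to about 4 mm: the middle of the surface that is visible of it).
- vision.silhouettes(camera, label): "pixels" (384x512 bool, what is visible of it).
The state is a dict: "time_s": time; "qpos": joint angles; "qvel": joint speeds; "effort": joint torques, N m; "ee_pos": TCP position; "ee_rot": TCP orientation; "force": force on the tool from outside, world axes, zero at the start; "torque": the same for the moment, N m; "gripper_width": finger opening in mm.
Only numpy, scipy, OpenCV 4.12 (cv2) and the standard library are available. Lean on these libraries where they do the work, as an engineer would, in place of code of your own. Each camera call takes 0.05 s, during which the arm holds its last target.

## Working session

There is one attempt and no reset: what is moved stays moved. The work goes in short steps, Python scripts to look and compute and a shell command to move; the robot and the scene stay as the last step left them, time stands still between calls to the robot, and variables do not carry over. Pictures are saved under pics/ and viewed, and the job is handed in when it is done.

```bash
ls; mkdir -p pics
cat > h.py <<'E'
import numpy as np,cv2
from workcell import status,vision,ticket
def grab(n,fn=None,crop=None,scale=1):
    f=vision.grab_frame(n)
    if fn:
        im=f["color"]
        if crop: im=im[crop[1]:crop[3],crop[0]:crop[2]]
        cv2.imwrite("pics/"+fn,cv2.resize(im,None,fx=scale,fy=scale,interpolation=cv2.INTER_CUBIC))
    return f
def pts(f):
    d=f["depth"];h,w=d.shape
    F=h/2/np.tan(np.radians(f["fov_y"])/2)
    v,u=np.mgrid[:h,:w]
    P=np.stack([(u-f["cx"])/F*d,(v-f["cy"])/F*d,d],-1)
    T=np.array(f["pose"]);return P@T[:3,:3].T+T[:3,3]
def proj(f,p):
    T=np.linalg.inv(np.array(f["pose"]));q=T[:3,:3]@np.array(p)+T[:3,3]
    F=f["depth"].shape[0]/2/np.tan(np.radians(f["fov_y"])/2)
    return q[0]/q[2]*F+f["cx"],q[1]/q[2]*F+f["cy"]
E
python3 - <<'E'
from h import *
s=status.state();print(s)
for n in("top","side","wrist"):
    f=grab(n,n+"0.png",scale=1.5);np.savez("f_"+n,**f);print(n,f["fov_y"],np.round(f["pose"],2).tolist())
    for l in("key_grip","stand","shaker","hole","small_key_grip","tube_rack","tip_box"):
        try: print(l,[(np.round(r["location"]).tolist(),round(r["p"],2)) for r in vision.find_in(n,l)])
        except Exception as e: print(l,e)
E
```

```text
pics
{'time_s': 0.0, 'qpos': array([-7.48274617e+01,  1.83514898e+01,  8.97045382e+01, -1.73539274e-04,
        7.20434452e+01, -1.14521835e+00]), 'qvel': array([-0.06335018,  0.05790918, -0.0046935 , -0.18814668, -0.13149634,
       -0.08882963]), 'effort': array([-7.03172591e-04, -4.12462091e+01, -2.31973618e+01,  7.27009191e-02,
        4.58882831e-02, -1.43389316e-04]), 'ee_pos': array([ 161.5202948 , -551.68422255,  403.93416049]), 'ee_rot': array([-1.79900543e+02, -1.82315975e-03,  1.63178087e+01]), 'force': array([-0.23032085, -0.99955386, -0.72940627]), 'torque': array([-0.01897857,  0.01012555, -0.00882205]), 'gripper_width': 91.24179858463467}
top 53.78606156800771 [[0.02, -0.99, 0.14, 358.98], [-1.0, -0.02, -0.02, 20.72], [0.02, -0.14, -0.99, 1386.83], [0.0, 0.0, 0.0, 1.0]]
key_grip [([516.0, -432.0, 141.0], 0.7), ([468.0, -211.0, 156.0], 0.68), ([319.0, -322.0, 96.0], 0.48)]
stand [([454.0, -256.0, 109.0], 0.77)]
shaker [([538.0, 58.0, 84.0], 0.81)]
hole [([539.0, 62.0, 83.0], 0.6), ([467.0, -210.0, 156.0], 0.44)]
small_key_grip []
tube_rack [([724.0, -245.0, 111.0], 0.7)
[... 163 characters left out ...]
-0.64, -0.77, 917.7], [0.0, 0.0, 0.0, 1.0]]
key_grip [([466.0, -214.0, 150.0], 0.9), ([320.0, -326.0, 94.0], 0.74), ([514.0, -441.0, 143.0], 0.74), ([591.0, -218.0, 89.0], 0.53)]
stand [([447.0, -302.0, 110.0], 0.9)]
shaker [([532.0, 16.0, 82.0], 0.89)]
hole [([538.0, 22.0, 83.0], 0.94), ([716.0, -277.0, 103.0], 0.27)]
small_key_grip [([452.0, -312.0, 148.0], 0.68)]
tube_rack [([717.0, -274.0, 102.0], 0.77), ([447.0, 372.0, 78.0], 0.37)]
tip_box [([464.0, -218.0, 154.0], 0.36)]
wrist 68.01304169300028 [[0.28, -0.92, -0.26, 235.86], [-0.96, -0.27, -0.08, -529.82], [0.0, 0.27, -0.96, 383.19], [0.0, 0.0, 0.0, 1.0]]
key_grip []
stand []
shaker []
hole []
small_key_grip []
tube_rack []
tip_box []
```

View pics/top0.png

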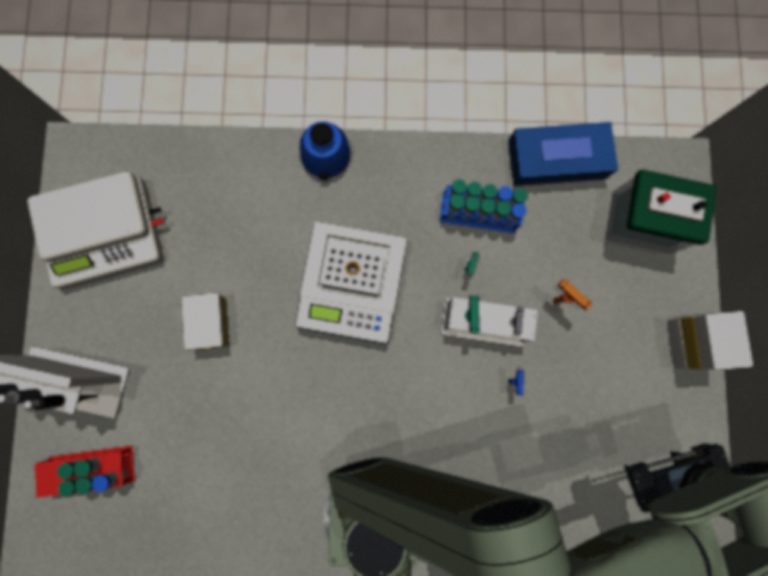

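View pics/side0.png

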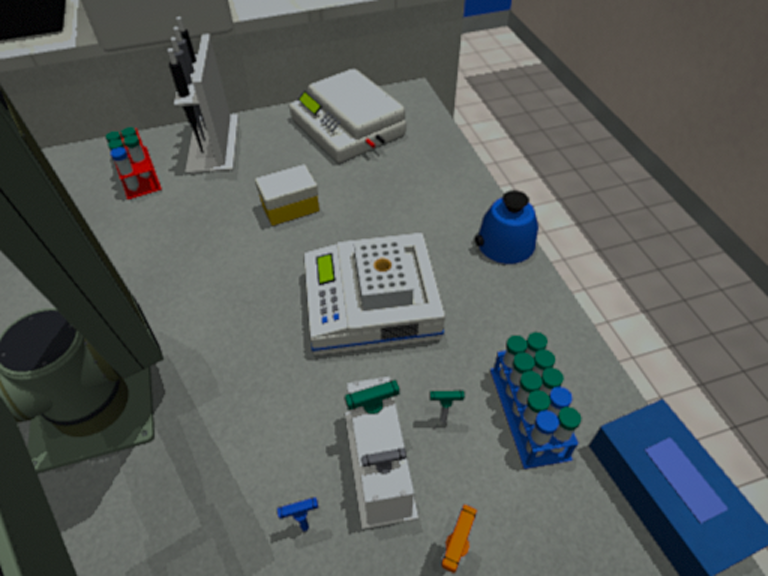

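Run:
```python
from h import *
im=np.load("f_side.npz")["color"]
print(im.shape)
cv2.imwrite("pics/side_crop0.png",cv2.resize(im[130:340,100:360],None,fx=3,fy=2.8,interpolation=cv2.INTER_CUBIC))
```

```text
(384, 512, 3)
```

View pics/side_crop0.png

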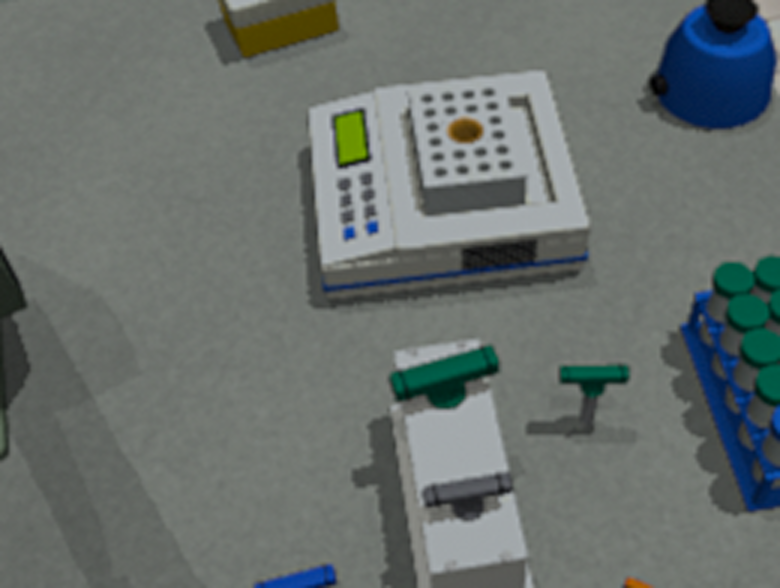

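Run:
```python
from h import *
for n in("top","side"):
    f=dict(np.load(f"f_{n}.npz"));P=pts(f);im=f["color"].astype(int);hsv=cv2.cvtColor(f["color"],cv2.COLOR_BGR2HSV)
    # handle
    near=(np.hypot(P[...,0]-467,P[...,1]+212)<80)
    g=near&(hsv[...,0]>60)&(hsv[...,0]<100)&(hsv[...,1]>120)&(P[...,2]>140)&(P[...,2]<170)
    Q=P[g];print(n,"handle",g.sum(),Q.mean(0),np.percentile(Q[:,2],[5,50,95]))
    r=cv2.minAreaRect(Q[:,:2].astype(np.float32));print(r)
    c=np.cov(Q[:,:2].T);w,v=np.linalg.eigh(c);print("ang",np.degrees(np.arctan2(v[1,1],v[0,1])))
    # stand plate
    g=(np.hypot(P[...,0]-455,P[...,1]+262)<120)&(abs(P[...,2]-110)<7)&(hsv[...,1]<60)
    Q=P[g];r=cv2.minAreaRect(Q[:,:2].astype(np.float32));print("stand",g.sum(),Q.mean(0),r)
    # block top
    g=(np.hypot(P[...,0]-550,P[...,1]-60)<140)&(abs(P[...,2]-120)<6)
    Q=P[g];r=cv2.minAreaRect(Q[:,:2].astype(np.float32));print("block",g.sum(),Q.mean(0),r)
    # brass
    g=(np.hypot(P[...,0]-560,P[...,1]-65)<50)&(hsv[...,0]>5)&(hsv[...,0]<30)&(hsv[...,1]>80)
    vv,uu=np.nonzero(g)
    print("brass px",g.sum(),uu.mean(),vv.mean(),uu.min(),uu.max(),vv.min(),vv.max(),P[g].mean(0),P[g].min(0),P[g].max(0))
```

```text
top handle 107 [ 463.60495364 -209.59464565  154.55974052] [145.80250199 155.0069242  159.17489281]
((465.3337097167969, -210.0191192626953), (72.67781829833984, 14.821392059326172), 1.9484984874725342)
ang -178.11937114481103
stand 922 [ 456.93112039 -264.51638768  110.91386445] ((458.3070068359375, -262.7740478515625), (195.0575408935547, 70.675537109375), 82.3075942993164)
block 874 [565.20370875  57.42040635 120.2894942 ] ((565.8960571289062, 57.05427551269531), (134.0867919921875, 94.94596099853516), 81.06478881835938)
brass px 39 234.69230769230768 178.0 231 239 175 182 [569.52797881  58.40775936 112.21722364] [554.32247757  43.67735486  76.02452013] [579.93285065  70.870153   123.68771723]
side handle 332 [ 466.48570383 -214.38223226  152.68933158] [142.56792216 154.43175489 157.12128879]
((467.05438232421875, -212.2574920654297), (82.03389739990234, 18.410144805908203), 1.8980926275253296)
ang -178.57537404630978
stand 1850 [ 457.51296139 -279.20560186  111.39241139] ((460.5318298339844, -259.5791931152344), (195.7975616455078, 70.00939178466797), 82.47310638427734)
block 1124 [567.23412489  56.19897776 120.7565506 ] ((568.3297729492188, 60.942047119140625), (139.12440490722656, 94.24474334716797), 80.8903579711914)
brass px 82 254.5609756097561 176.1829268292683 249 260 172 180 [570.0004424   64.59749822 115.3038846 ] [552.6332255   42.81730091  96.18018072] [583.98337704  76.29279704 124.83133116]
```

The candidates for the key in the side crop are:
- the large green key in the stand (445,375)
- a small green key on the bench (593,375)
- the grey key (468,490)
- the blue key (290,577)
- the orange key (bottom edge)

The large green key in the stand is the one meant. It's the bigger of the two greens, its bar measures about 82 x 18 mm, and its position matches the stand hole at +50 mm. First I'll move over the block for a wrist look, turning the wrist back on the way.

```bash
cat >> h.py <<'E'
from scipy.spatial.transform import Rotation as R
def plan(p0,yaw0,p1,yaw1,n):
    # tool down; dyaw>0 -> negative turn about tool z
    p0=np.array(p0,float);p1=np.array(p1,float);out=[]
    for i in range(n):
        y=yaw0+(yaw1-yaw0)*i/n
        Rm=R.from_euler('xyz',[180,0,y],degrees=True).as_matrix()
        d=Rm.T@((p1-p0)/n)/1000
        out.append([round(x,4) for x in d]+[0,0,round(-np.radians((yaw1-yaw0)/n),4)])
    for o in out: print(o)
E
python3 - <<'E'
from h import *
plan([161.55,-551.84,404.8],16.3,[567,59,405],181.3,16)
E
```

```text
[np.float64(0.035), np.float64(-0.0295), np.float64(-0.0), 0, 0, np.float64(-0.18)]
[np.float64(0.0398), np.float64(-0.0228), np.float64(-0.0), 0, 0, np.float64(-0.18)]
[np.float64(0.0432), np.float64(-0.0153), np.float64(-0.0), 0, 0, np.float64(-0.18)]
[np.float64(0.0452), np.float64(-0.0073), np.float64(-0.0), 0, 0, np.float64(-0.18)]
[np.float64(0.0458), np.float64(0.0009), np.float64(-0.0), 0, 0, np.float64(-0.18)]
[np.float64(0.0449), np.float64(0.0091), np.float64(-0.0), 0, 0, np.float64(-0.18)]
[np.float64(0.0426), np.float64(0.017), np.float64(-0.0), 0, 0, np.float64(-0.18)]
[np.float64(0.0388), np.float64(0.0243), np.float64(-0.0), 0, 0, np.float64(-0.18)]
[np.float64(0.0339), np.float64(0.0309), np.float64(-0.0), 0, 0, np.float64(-0.18)]
[np.float64(0.0278), np.float64(0.0364), np.float64(-0.0), 0, 0, np.float64(-0.18)]
[np.float64(0.0208), np.float64(0.0408), np.float64(-0.0), 0, 0, np.float64(-0.18)]
[np.float64(0.0132), np.float64(0.0439), np.float64(-0.0), 0, 0, np.float64(-0.18)]
[np.float64(0.0051), np.float64(0.0455), np.float64(-0.0), 0, 0, np.float64(-0.18)]
[np.float64(-0.0031), np.float64(0.0457), np.float64(-0.0), 0, 0, np.float64(-0.18)]
[np.float64(-0.0113), np.float64(0.0444), np.float64(-0.0), 0, 0, np.float64(-0.18)]
[np.float64(-0.019), np.float64(0.0417), np.float64(-0.0), 0, 0, np.float64(-0.18)]
```

```bash
python3 -m jog '[[0.0912,0.035,-0.0295,0,0,0,-0.18],[0.0912,0.04,-0.023,0,0,0,-0.18],[0.0912,0.043,-0.015,0,0,0,-0.18],[0.0912,0.045,-0.007,0,0,0,-0.18],[0.0912,0.046,0.001,0,0,0,-0.18],[0.0912,0.045,0.009,0,0,0,-0.18],[0.0912,0.0425,0.017,0,0,0,-0.18],[0.0912,0.039,0.0245,0,0,0,-0.18]]' && python3 -m jog '[[0.0912,0.034,0.031,0,0,0,-0.18],[0.0912,0.028,0.0365,0,0,0,-0.18],[0.0912,0.021,0.041,0,0,0,-0.18],[0.0912,0.013,0.044,0,0,0,-0.18],[0.0912,0.005,0.0455,0,0,0,-0.18],[0.0912,-0.003,0.0455,0,0,0,-0.18],[0.0912,-0.011,0.0445,0,0,0,-0.18],[0.0912,-0.019,0.042,0,0,0,-0.18],[0.0912,0,0,0,0,0,0]]'
python3 - <<'E'
from h import *
s=status.state();print(s["time_s"],s["ee_pos"],s["ee_rot"],s["qpos"])
f=grab("wrist","wrist1.png",scale=1.5);np.savez("f_w1",**f);print(np.round(f["pose"],3).tolist())
print(proj(f,[567,59,120]))
E
```

```text
time_s: 2.2
ee_pos: [365.3, -245.2, 405.0]
ee_rot: [180.0, 0.0, 99.2]
force: [0.7, -0.4, -0.6]
gripper_width: 91.0
time_s: 3.32
ee_pos: [568.4, 62.2, 404.2]
ee_rot: [180.0, 0.0, -178.5]
force: [-0.5, -0.4, 0.0]
gripper_width: 91.4
3.325 [568.40269628  62.15611101 404.22905299] [ 1.79974636e+02  1.75018292e-02 -1.78474404e+02] [ 5.08206195e+00  1.80385230e+01  9.01228449e+01  2.55027380e-02
  7.18195922e+01 -8.64514911e+01]
[[-0.026, 0.961, 0.274, 491.071], [1.0, 0.025, 0.008, 60.385], [0.0, 0.274, -0.962, 382.602], [0.0, 0.0, 0.0, 1.0]]
(np.float64(253.6851689374508), np.float64(191.23294234050252))
```

View pics/wrist1.png

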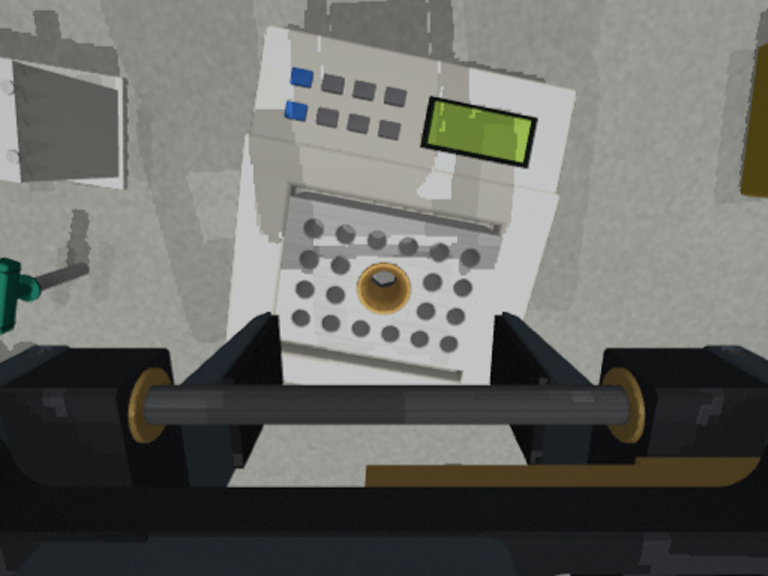

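The wrist view shows the brass hole at about (384,288), between the fingers, with no obstruction. Next I'll fit the rim and the block.

Run:
```python
from h import *
f=dict(np.load("f_w1.npz"));P=pts(f);hsv=cv2.cvtColor(f["color"],cv2.COLOR_BGR2HSV)
g=np.zeros(hsv.shape[:2],bool);g[165:220,225:290]=True
m=(g&(hsv[...,0]>8)&(hsv[...,0]<28)&(hsv[...,1]>70)).astype(np.uint8)
c,_=cv2.findContours(m,cv2.RETR_EXTERNAL,cv2.CHAIN_APPROX_NONE);c=max(c,key=cv2.contourArea)
F=192/np.tan(np.radians(f["fov_y"])/2);T=f["pose"]
def onplane(u,v,z):
    d=T[:3,:3]@np.array([(u-f["cx"])/F,(v-f["cy"])/F,1]);return T[:3,3]+d*(z-T[2,3])/d[2]
Q=np.array([onplane(u,v,120) for u,v in c[:,0]])
print(cv2.fitEllipse(c), cv2.minEnclosingCircle(Q[:,:2].astype(np.float32)))
e=cv2.fitEllipse(Q[:,:2].astype(np.float32));print(e)
g=(np.hypot(P[...,0]-567,P[...,1]-59)<140)&(abs(P[...,2]-120)<5)
Q=P[g];print(Q.mean(0),cv2.minAreaRect(Q[:,:2].astype(np.float32)))
```

```text
((255.38011169433594, 191.8406982421875), (33.32275390625, 34.75935745239258), 97.48487854003906) ((567.9396362304688, 60.66791534423828), 17.171154022216797)
((567.8441162109375, 60.652565002441406), (33.231868743896484, 33.545318603515625), 137.06146240234375)
[566.09740744  60.89158236 118.42041463] ((568.710693359375, 60.89845275878906), (134.63912963867188, 94.48475646972656), 80.78575897216797)
```

```bash
python3 -m jog '[[0.0912,0.018,-0.045,0,0,0,0],[0.0912,0.018,-0.045,0,0,0,0],[0.0912,0.018,-0.045,0,0,0,0],[0.0912,0.018,-0.045,0,0,0,0],[0.0912,0.018,-0.045,0,0,0,0],[0.0912,0.018,-0.046,0,0,0,0],[0.0912,0,0,0,0,0,0]]'
python3 - <<'E'
from h import *
s=status.state();print(s["time_s"],s["ee_pos"],s["ee_rot"],s["qpos"])
f=grab("wrist","wrist2.png",scale=1.5);np.savez("f_w2",**f)
P=pts(f);hsv=cv2.cvtColor(f["color"],cv2.COLOR_BGR2HSV)
g=(np.hypot(P[...,0]-467,P[...,1]+212)<70)&(hsv[...,0]>60)&(hsv[...,0]<100)&(hsv[...,1]>100)&(P[...,2]>146)&(P[...,2]<170)
Q=P[g];print(g.sum(),Q.mean(0),np.percentile(Q[:,2],[2,50,98]),cv2.minAreaRect(Q[:,:2].astype(np.float32)))
g=(np.hypot(P[...,0]-455,P[...,1]+262)<130)&(abs(P[...,2]-110)<7)&(hsv[...,1]<60)
Q=P[g];print("stand",cv2.minAreaRect(Q[:,:2].astype(np.float32)),Q.mean(0))
E
```

```text
time_s: 4.25
ee_pos: [463.3, -216.5, 405.0]
ee_rot: [-179.9, -0.0, -179.1]
force: [-0.7, -0.7, 0.8]
gripper_width: 91.3
4.25 [ 463.2934145  -216.48584063  404.96290484] [-1.79945327e+02 -2.91934965e-02 -1.79074705e+02] [-2.63165827e+01  1.25706324e+01  9.76966816e+01 -6.60619282e-02
  6.97336273e+01 -1.17219008e+02]
1962 [ 464.13339327 -210.04336087  152.28533905] [150.14262669 152.36519826 153.74098703] ((466.62823486328125, -209.8052215576172), (82.39962005615234, 18.98537826538086), 0.7426241636276245)
stand ((461.10552978515625, -259.3443603515625), (196.3529052734375, 70.68048858642578), 82.4818344116211) [ 458.18809524 -261.601668    108.59319606]
```

View pics/wrist2.png

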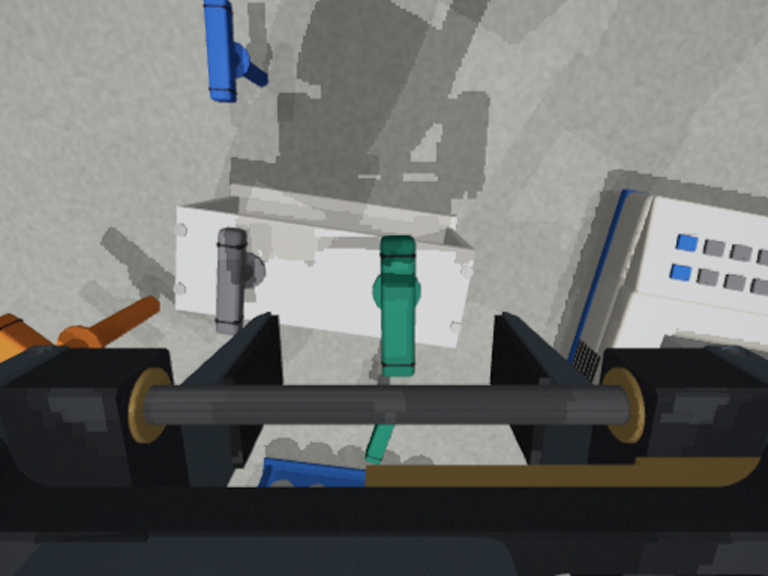

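```bash
python3 -m jog '[[0.0912,-0.003,0.006,0,0,0,0],[0.0912,0,0,0.03,0,0,0],[0.0912,0,0,0.03,0,0,0],[0.0912,0,0,0.02,0,0,0],[0.0912,0,0,0.009,0,0,0],[0.0912,0,0,0,0,0,0]]'
python3 - <<'E'
from h import *
s=status.state();print(s["time_s"],s["ee_pos"],s["ee_rot"],s["force"],s["torque"])
f=grab("wrist","wrist3.png",scale=1.5)
E
```

```text
time_s: 5.05
ee_pos: [468.7, -206.6, 315.6]
ee_rot: [180.0, -0.0, -178.6]
force: [0.5, 0.9, -0.3]
gripper_width: 91.3
5.05 [ 468.65695857 -206.63875346  315.62253161] [ 1.79980553e+02 -3.05225408e-02 -1.78601626e+02] [ 0.48572856  0.94195498 -0.25614483] [ 0.09209456 -0.10472511  0.07160514]
```

View pics/wrist3.png

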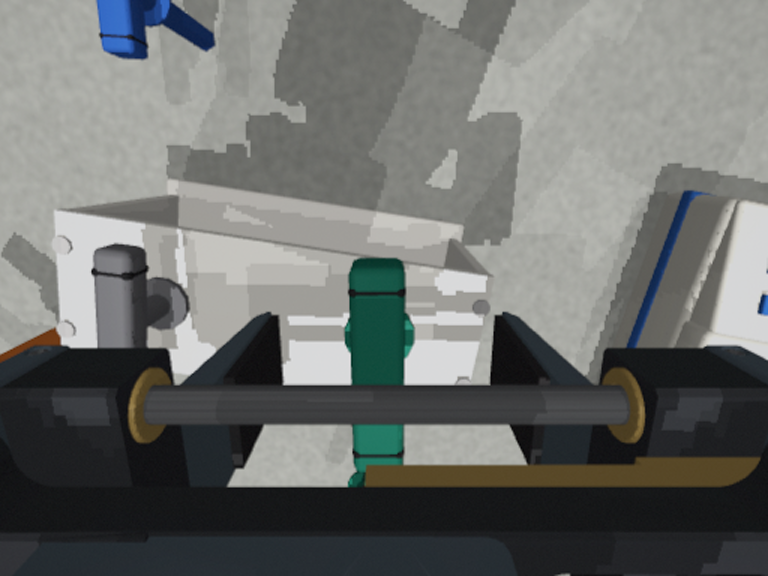

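```bash
python3 -m jog '[[0.0912,0.002,-0.0035,0,0,0,0],[0.05,0,0,0,0,0,0],[0.03,0,0,0,0,0,0],[0.01,0,0,0,0,0,0],[0.01,0,0,0,0,0,0],[0.01,0,0,0,0,0,0]]' 40
python3 - <<'E'
from h import *
s=status.state();print(s["time_s"],s["ee_pos"],s["ee_rot"],s["force"],s["torque"],s["gripper_width"])
E
```

```text
time_s: 5.85
ee_pos: [466.4, -211.0, 315.8]
ee_rot: [-180.0, 0.0, -178.7]
force: [-0.3, -0.2, -0.2]
gripper_width: 43.7
5.85 [ 466.42253499 -210.97958431  315.7512994 ] [-1.79996236e+02  1.12819659e-03 -1.78669003e+02] [-0.33773688 -0.22274376 -0.22865608] [ 0.10783074 -0.13099597 -0.02233658] 43.737729109587725
```

```bash
python3 -m jog '[[0.01,0,0,0,0,0,0],[0.01,0,0,0,0,0,0],[0.01,0,0,0,0,0,0],[0.01,0,0,0,0,0,0],[0.01,0,0,0,0,0,0]]'
python3 - <<'E'
from h import *
s=status.state();print(s["time_s"],s["ee_pos"],s["ee_rot"],s["force"],s["torque"],s["gripper_width"])
E
```

```text
time_s: 6.48
ee_pos: [466.4, -210.8, 315.8]
ee_rot: [180.0, -0.0, -178.7]
force: [0.0, 2.7, 1.1]
gripper_width: 19.7
6.475 [ 466.41540653 -210.84557013  315.75669584] [ 1.79978061e+02 -3.12629718e-04 -1.78675198e+02] [0.0043733  2.65701458 1.06172007] [ 0.49295146 -0.15896499  0.01021968] 19.691446405945257
```

```bash
python3 -m jog '[[0.01,0,0,-0.005,0,0,0],[0.01,0,0,-0.02,0,0,0],[0.01,0,0,-0.025,0,0,0],[0.01,0,0,-0.03,0,0,0],[0.01,0,0,-0.03,0,0,0],[0.01,0,0,-0.02,0,0,0],[0.01,0,0,0,0,0,0],[0.01,0,0,0,0,0,0]]'
python3 - <<'E'
from h import *
s=status.state();print(s["time_s"],s["ee_pos"],s["ee_rot"],s["force"],s["torque"],s["gripper_width"])
for n in("side","wrist"): f=grab(n,n+"4.png",scale=1.5);np.savez("f_"+n+"4",**f)
plan([466.4,-210.85,446],-178.7,[567.8,60.5,446],-178.7,7)
E
```

```text
time_s: 7.48
ee_pos: [466.1, -210.9, 444.5]
ee_rot: [180.0, -0.1, -178.7]
force: [-0.1, -0.7, -4.0]
gripper_width: 19.9
7.475 [ 466.06602289 -210.94985912  444.45969515] [ 1.79954007e+02 -1.33631177e-01 -1.78673254e+02] [-0.06794263 -0.74964049 -3.97303673] [ 0.06229736 -0.15764072  0.01601092] 19.931541865428088
[np.float64(-0.0154), np.float64(0.0384), np.float64(0.0), 0, 0, np.float64(-0.0)]
[np.float64(-0.0154), np.float64(0.0384), np.float64(0.0), 0, 0, np.float64(-0.0)]
[np.float64(-0.0154), np.float64(0.0384), np.float64(0.0), 0, 0, np.float64(-0.0)]
[np.float64(-0.0154), np.float64(0.0384), np.float64(0.0), 0, 0, np.float64(-0.0)]
[np.float64(-0.0154), np.float64(0.0384), np.float64(0.0), 0, 0, np.float64(-0.0)]
[np.float64(-0.0154), np.float64(0.0384), np.float64(0.0), 0, 0, np.float64(-0.0)]
[np.float64(-0.0154), np.float64(0.0384), np.float64(0.0), 0, 0, np.float64(-0.0)]
```

View pics/side4.png

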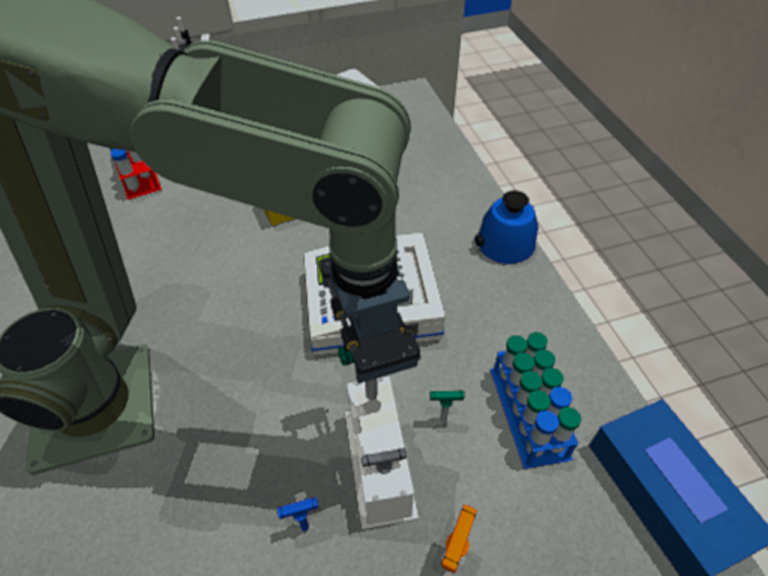

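View pics/wrist4.png

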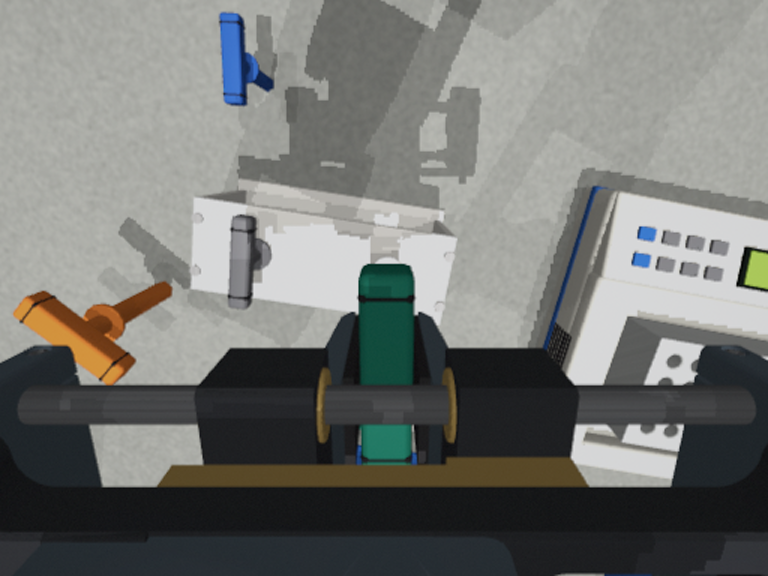

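```bash
python3 -m jog '[[0.01,-0.012,0.025,0,0,0,0],[0.01,-0.016,0.042,0,0,0,0],[0.01,-0.016,0.042,0,0,0,0],[0.01,-0.016,0.042,0,0,0,0],[0.01,-0.016,0.042,0,0,0,0],[0.01,-0.016,0.042,0,0,0,0],[0.01,-0.012,0.026,0,0,0,0],[0.01,-0.004,0.008,0,0,0,0],[0.01,0,0,0,0,0,0],[0.01,0,0,0,0,0,0]]'
python3 - <<'E'
from h import *
s=status.state();print(s["time_s"],s["ee_pos"],s["ee_rot"],s["force"],s["torque"],s["gripper_width"],s["qpos"])
f=grab("side","side5.png",crop=(200,100,330,230),scale=4.5);np.savez("f_side5",**f)
P=pts(f)
g=(np.hypot(P[...,0]-567,P[...,1]-58)<14)&(P[...,2]>138)&(P[...,2]<240)
Q=P[g]
for z in range(140,235,10):
    q=Q[abs(Q[:,2]-z)<5]
    if len(q): print(z,len(q),q.mean(0))
print(proj(f,[567.8,60.5,120]),proj(f,[s["ee_pos"][0],s["ee_pos"][1],s["ee_pos"][2]-301]))
E
```

```text
time_s: 8.82
ee_pos: [567.8, 59.4, 445.5]
ee_rot: [-180.0, -0.1, -178.7]
force: [-0.2, 0.5, -3.6]
gripper_width: 20.2
8.825 [567.82432476  59.42993027 445.47062745] [-1.79952950e+02 -5.50430263e-02 -1.78730594e+02] [-0.22322711  0.50809384 -3.64079229] [ 0.09245344 -0.1643926   0.02555249] 20.17199105843842 [ 4.83184611e+00  1.66813960e+01  8.61046813e+01 -4.46359211e-02
  7.72717865e+01 -8.64277265e+01]
150 13 [566.00916945  53.34474575 150.2844814 ]
160 19 [565.46532329  54.26461437 159.18921501]
170 17 [565.33085844  53.95773769 169.58496268]
180 18 [566.24507896  53.75961229 179.7020291 ]
190 19 [566.2702834   52.44976554 190.18535716]
200 20 [565.56781163  53.80941162 200.28394677]
210 16 [567.04171623  53.04236022 210.08187148]
220 20 [566.84118379  53.38765665 219.20624226]
230 16 [565.81182888  53.10002898 229.13535155]
(np.float64(254.2288610609603), np.float64(176.27576759157498)) (np.float64(254.2263298064957), np.float64(170.662879631724))
```

View pics/side5.png

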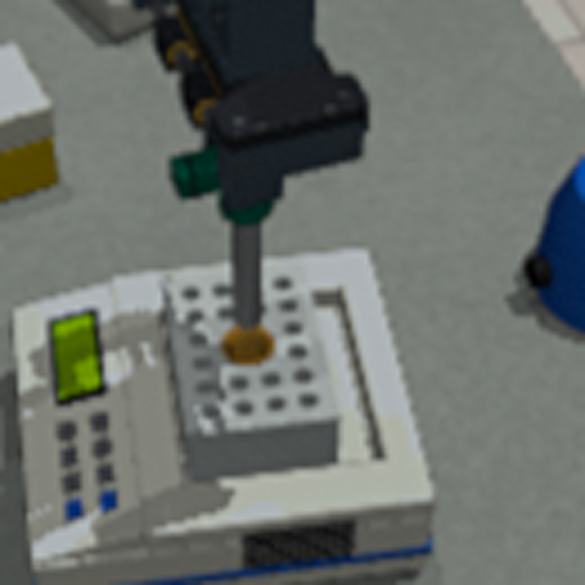

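```bash
python3 -m jog '[[0.01,0,0.0005,0.012,0,0,0],[0.01,0,0,0.01,0,0,0],[0.01,0,0,0.006,0,0,0],[0.01,0,0,0.003,0,0,0],[0.01,0,0,0,0,0,0]]'
python3 - <<'E'
from h import *
s=status.state();print(s["ee_pos"],s["ee_rot"],s["force"],s["torque"])
E
```

```text
time_s: 9.5
ee_pos: [568.2, 61.0, 414.5]
ee_rot: [-180.0, -0.0, -178.7]
force: [-0.3, 0.8, -4.1]
gripper_width: 19.4
[568.15654444  60.95215555 414.52602986] [-1.79990231e+02 -2.38839755e-02 -1.78666693e+02] [-0.29634539  0.84673427 -4.07949408] [ 0.05381033 -0.09941521 -0.03307516]
```

```bash
python3 -m jog '[[0.01,0,0,0.006,0,0,0],[0.01,0,0,0.006,0,0,0],[0.01,0,0,0.006,0,0,0],[0.01,0,0,0.006,0,0,0],[0.01,0,0,0,0,0,0],[0.01,0,0,0,0,0,0]]'
python3 - <<'E'
from h import *
for i in range(2):
    s=status.state();print(s["ee_pos"],s["ee_rot"],s["force"],s["torque"])
E
```

```text
time_s: 10.25
ee_pos: [568.1, 60.9, 390.6]
ee_rot: [-180.0, -0.0, -178.7]
force: [-1.0, -0.8, -4.4]
gripper_width: 19.8
[568.09840575  60.92086315 390.60574642] [-1.79988451e+02 -3.04748648e-02 -1.78668385e+02] [-1.01984108 -0.80883822 -4.43836505] [-0.12020664  0.11001933 -0.00554403]
[568.09840575  60.92086315 390.60574642] [-1.79988451e+02 -3.04748648e-02 -1.78668385e+02] [-1.01984108 -0.80883822 -4.43836505] [-0.12020664  0.11001933 -0.00554403]
```

```bash
python3 -m jog '[[0.01,0,0,0.003,0,0,0],[0.01,0,0,0.002,0,0,0],[0.01,0,0,0.001,0,0,0],[0.01,0,0,0,0,0,0]]'; python3 -m jog '[[0.01,0,0,0.0005,0,0,0],[0.01,0,0,0,0,0,0]]';python3 -m jog '[[0.01,0,0,0.0005,0,0,0],[0.01,0,0,0,0,0,0]]'
```

```text
time_s: 10.75
ee_pos: [568.1, 60.9, 384.6]
ee_rot: [-180.0, -0.0, -178.7]
force: [-1.0, -0.8, -4.7]
gripper_width: 20.2
time_s: 11.0
ee_pos: [568.1, 60.9, 384.2]
ee_rot: [-180.0, -0.0, -178.7]
force: [-0.1, -1.6, -3.0]
gripper_width: 20.0
time_s: 11.25
ee_pos: [568.1, 60.9, 383.7]
ee_rot: [-180.0, -0.0, -178.7]
force: [-1.8, -1.5, -2.9]
gripper_width: 19.5
```

```bash
python3 -m jog '[[0.01,0,0,0.0005,0,0,0],[0.01,0,0,0,0,0,0]]'; python3 -m jog '[[0.01,0,0,0.0004,0,0,0],[0.01,0,0,0,0,0,0]]'
```

```text
time_s: 11.5
ee_pos: [568.1, 60.9, 383.2]
ee_rot: [-180.0, -0.0, -178.7]
force: [-1.3, -1.5, -3.7]
gripper_width: 19.8
time_s: 11.75
ee_pos: [568.1, 60.9, 382.8]
ee_rot: [-180.0, 0.0, -178.7]
force: [-1.1, -2.1, -3.4]
gripper_width: 19.9
```

```bash
for i in 1; do python3 -m jog '[[0.01,0,0,0.0004,0,0,0],[0.01,0,0,0,0,0,0]]'; python3 -m jog '[[0.01,0,0,0.0004,0,0,0],[0.01,0,0,0,0,0,0]]'; done
```

```text
time_s: 12.0
ee_pos: [568.1, 60.9, 382.6]
ee_rot: [-180.0, 0.0, -178.7]
force: [-2.0, -2.2, -1.8]
gripper_width: 19.5
time_s: 12.25
ee_pos: [568.1, 60.9, 382.5]
ee_rot: [-180.0, 0.0, -178.7]
force: [-1.8, -0.8, 1.8]
gripper_width: 20.0
```

```bash
python3 -m jog '[[0.01,0,0,0.0002,0,0,0],[0.01,0,0,0,0,0,0.03]]'; python3 -m jog '[[0.01,0,0,0,0,0,0.035],[0.01,0,0,0,0,0,0]]'
python3 - <<'E'
from h import *
s=status.state();print(s["ee_pos"],s["ee_rot"],s["force"],s["torque"])
E
```

```text
time_s: 12.5
ee_pos: [568.0, 61.0, 382.3]
ee_rot: [180.0, 0.0, 179.5]
force: [-2.6, -1.9, 4.6]
gripper_width: 19.7
time_s: 12.75
ee_pos: [568.1, 61.0, 382.1]
ee_rot: [180.0, 0.0, 177.6]
force: [-3.6, -1.5, 4.9]
gripper_width: 19.6
[568.06694634  60.97383329 382.13405761] [1.79996954e+02 5.31187453e-03 1.77579925e+02] [-3.55130495 -1.54084031  4.86609349] [-0.28821899  0.87539451  0.05577223]
```

```bash
python3 -m jog '[[0.01,0,0,-0.0001,0,0,0.035],[0.01,0,0,0,0,0,0.035]]'; python3 -m jog '[[0.01,0,0,0,0,0,0.035],[0.01,0,0,0,0,0,0.035]]'
python3 - <<'E'
from h import *
s=status.state();print(s["ee_pos"],s["ee_rot"],s["force"],s["torque"])
E
```

```text
time_s: 13.0
ee_pos: [568.1, 61.0, 381.9]
ee_rot: [-180.0, -0.0, 173.5]
force: [-2.6, -1.4, 2.5]
gripper_width: 19.9
time_s: 13.25
ee_pos: [568.2, 60.9, 380.8]
ee_rot: [-180.0, -0.1, 169.5]
force: [-1.8, -2.1, -3.9]
gripper_width: 19.7
[568.16975722  60.89189839 380.77784707] [-1.79967570e+02 -7.06742617e-02  1.69452069e+02] [-1.75423694 -2.13193364 -3.88023333] [-0.35433926  0.32607264  0.00870536]
```

```bash
python3 -m jog '[[0.01,0,0,0.0005,0,0,0],[0.01,0,0,0.0005,0,0,0]]'; python3 -m jog '[[0.01,0,0,0.0003,0,0,0],[0.01,0,0,0,0,0,0]]'
python3 - <<'E'
from h import *
s=status.state();print(s["ee_pos"],s["ee_rot"],s["force"],s["torque"])
E
```

```text
time_s: 13.5
ee_pos: [568.1, 60.9, 380.6]
ee_rot: [-180.0, -0.0, 169.6]
force: [-2.2, -3.0, -1.9]
gripper_width: 19.9
time_s: 13.75
ee_pos: [568.1, 60.9, 380.5]
ee_rot: [-180.0, -0.0, 169.6]
force: [-3.2, -3.1, -3.4]
gripper_width: 19.7
[568.07342689  60.8821022  380.53818944] [-1.79982663e+02 -1.51178295e-02  1.69585605e+02] [-3.23025171 -3.06621579 -3.42374919] [-0.49754446  0.44688875  0.03826789]
```

```bash
python3 -m jog '[[0.01,0,0,0.001,0,0,0],[0.01,0,0,0,0,0,0]]'; python3 -m jog '[[0.01,0,0,0.001,0,0,0],[0.01,0,0,0,0,0,0]]'
python3 - <<'E'
from h import *
s=status.state();print(s["ee_pos"],s["ee_rot"],s["force"],s["torque"])
E
```

```text
time_s: 14.0
ee_pos: [568.0, 60.9, 379.6]
ee_rot: [-180.0, -0.0, 169.6]
force: [-2.0, -2.4, -3.2]
gripper_width: 19.7
time_s: 14.25
ee_pos: [568.1, 60.9, 378.5]
ee_rot: [-180.0, -0.0, 169.6]
force: [-2.6, -2.0, -2.7]
gripper_width: 19.8
[568.07760942  60.88322978 378.54025227] [-1.79982704e+02 -1.26310197e-02  1.69585377e+02] [-2.55449059 -2.02755079 -2.66533121] [-0.63288294  0.63841358 -0.0092842 ]
```

```bash
python3 -m jog '[[0.01,0,0,0.001,0,0,0],[0.01,0,0,0.001,0,0,0],[0.01,0,0,0.001,0,0,0],[0.01,0,0,0,0,0,0]]'; python3 -m jog '[[0.01,0,0,0.001,0,0,0],[0.01,0,0,0,0,0,0]]';  python3 -m jog '[[0.01,0,0,0.0008,0,0,0],[0.01,0,0,0,0,0,0]]'
```

```text
time_s: 14.75
ee_pos: [568.1, 60.9, 375.4]
ee_rot: [-180.0, -0.0, 169.6]
force: [-3.5, -3.1, -2.0]
gripper_width: 19.6
time_s: 15.0
ee_pos: [568.1, 60.9, 374.5]
ee_rot: [-180.0, -0.0, 169.6]
force: [-4.0, -2.9, -1.2]
gripper_width: 19.8
time_s: 15.25
ee_pos: [568.1, 60.9, 373.7]
ee_rot: [-180.0, -0.0, 169.6]
force: [-3.6, -3.2, -1.1]
gripper_width: 19.6
```

```bash
python3 -m jog '[[0.01,0.0003,-0.0003,0.0005,0,0,0],[0.01,0,0,0,0,0,0]]'; python3 -m jog '[[0.01,0,0,0.0005,0,0,0],[0.01,0,0,0,0,0,0]]';  python3 -m jog '[[0.01,0,0,0.0004,0,0,0],[0.01,0,0,0,0,0,0]]'
```

```text
time_s: 15.5
ee_pos: [567.8, 60.7, 373.3]
ee_rot: [180.0, 0.0, 169.6]
force: [-2.5, -2.8, -2.4]
gripper_width: 19.9
time_s: 15.75
ee_pos: [567.8, 60.7, 372.8]
ee_rot: [180.0, 0.0, 169.6]
force: [-3.4, -2.0, -2.9]
gripper_width: 19.6
time_s: 16.0
ee_pos: [567.8, 60.7, 372.7]
ee_rot: [180.0, 0.0, 169.6]
force: [-3.1, -1.4, 0.6]
gripper_width: 19.7
```

```bash
python3 -m jog '[[0.01,0.0002,-0.0001,0.0002,0,0,0],[0.01,0,0,0,0,0,0]]'
python3 - <<'E'
from h import *
s=status.state();print(s["ee_pos"],s["ee_rot"],s["force"],s["torque"],s["effort"][5])
E
```

```text
time_s: 16.25
ee_pos: [567.7, 60.7, 372.7]
ee_rot: [180.0, 0.1, 169.6]
force: [-4.0, -1.7, 2.7]
gripper_width: 19.8
[567.66304003  60.66225388 372.6705856 ] [1.79981662e+02 5.44787560e-02 1.69581904e+02] [-4.04933977 -1.73350474  2.66672056] [-0.51615199  0.74853156 -0.06849906] -0.017212327220477164
```

```bash
python3 -m jog '[[0.01,0,0,-0.0003,0,0,0.05],[0.01,0,0,0,0,0,0.07],[0.01,0,0,0,0,0,0.07],[0.01,0,0,0,0,0,0.07],[0.01,0,0,0,0,0,0.07]]'
python3 - <<'E'
from h import *
s=status.state();print(s["ee_pos"],s["ee_rot"],s["force"],s["torque"],s["effort"][5])
E
```

```text
time_s: 16.88
ee_pos: [567.7, 60.8, 372.7]
ee_rot: [180.0, 0.0, 150.6]
force: [-3.0, -3.0, 0.5]
gripper_width: 20.0
[567.68531534  60.80283483 372.69058607] [1.79959395e+02 2.38124601e-02 1.50559033e+02] [-3.04113502 -3.02599786  0.50359544] [-0.43103514  0.57090125  0.00609335] -0.3867170959711075
```

```bash
python3 -m jog '[[0.01,0,0,0,0,0,0.06],[0.01,0,0,0,0,0,0.06],[0.01,0,0,0,0,0,0.06]]'
cat > st.py <<'E'
from h import *
s=status.state();print(np.round(s["ee_pos"],2),np.round(s["ee_rot"],2),np.round(s["force"],2),np.round(s["torque"],3),round(s["effort"][5],3),round(s["qpos"][5],2))
E
python3 st.py;  python3 -m jog '[[0.01,0,0,0,0,0,0]]'; python3 st.py
```

```text
time_s: 17.25
ee_pos: [567.7, 60.8, 372.7]
ee_rot: [179.9, 0.0, 140.3]
force: [-2.8, -0.4, 1.3]
gripper_width: 19.7
[567.69  60.84 372.7 ] [1.7994e+02 1.0000e-02 1.4026e+02] [-2.82 -0.41  1.33] [-0.392  0.661  0.058] -0.322 -45.31
time_s: 17.38
ee_pos: [567.7, 60.8, 372.7]
ee_rot: [179.9, 0.0, 140.4]
force: [-3.2, -0.8, 1.9]
gripper_width: 19.6
[567.7   60.84 372.7 ] [1.7995e+02 1.0000e-02 1.4040e+02] [-3.21 -0.77  1.89] [-0.299  0.563  0.027] 0.112 -45.46
```

```bash
python3 -m jog '[[0.01,0,0,0,0,0,0.06],[0.01,0,0,0,0,0,0.06]]' >/dev/null; python3 st.py;  python3 -m jog '[[0.01,0,0,0,0,0,0.06]]'>/dev/null; python3 st.py
```

```text
[567.72  60.86 372.71] [179.94   0.   133.44] [-2.2  -1.81  1.12] [-0.227  0.548  0.03 ] -0.323 -38.5
[567.73  60.87 372.68] [179.93  -0.   130.01] [-2.05 -0.5   0.08] [-0.247  0.602  0.061] -0.322 -35.07
```

```bash
python3 -m jog '[[0.01,0,0,0,0,0,0.05]]' >/dev/null; python3 st.py;  python3 -m jog '[[0.01,0,0,0,0,0,0.05]]'>/dev/null; python3 st.py
```

```text
[567.72  60.88 372.68] [ 1.7993e+02 -1.0000e-02  1.2715e+02] [-1.56  0.02  0.19] [-0.248  0.63   0.03 ] -0.243 -32.22
[567.72  60.91 372.7 ] [ 1.7993e+02 -1.0000e-02  1.2430e+02] [-2.61 -1.22  0.67] [-0.243  0.59   0.08 ] -0.258 -29.36
```

```bash
python3 -m jog '[[0.01,0,0,0,0,0,0.05]]' >/dev/null; python3 st.py;  python3 -m jog '[[0.01,0,0,0,0,0,0.05]]'>/dev/null; python3 st.py
```

```text
[567.75  60.9  372.67] [ 1.7993e+02 -1.0000e-02  1.2143e+02] [-2.25 -0.48  0.19] [-0.169  0.543  0.064] -0.258 -26.49
[567.76  60.9  372.68] [ 1.7992e+02 -2.0000e-02  1.1856e+02] [-2.11 -0.11  0.51] [-0.266  0.55   0.062] -0.258 -23.63
```

```bash
python3 -m jog '[[0.01,0,0,0,0,0,0.05]]' >/dev/null; python3 st.py;  python3 -m jog '[[0.01,0,0,0,0,0,0.05]]'>/dev/null; python3 st.py
```

```text
[567.77  60.94 372.68] [ 1.7992e+02 -2.0000e-02  1.1570e+02] [-1.97 -1.26  1.58] [-0.179  0.558  0.109] -0.258 -20.76
[567.79  60.94 372.69] [ 1.7992e+02 -3.0000e-02  1.1284e+02] [-1.9  -0.55  0.88] [-0.164  0.576  0.164] -0.158 -17.9
```

```bash
python3 -m jog '[[0.01,0,0,0,0,0,0]]' >/dev/null; python3 st.py;  python3 -m jog '[[0.01,0,0,0,0,0,0.02]]'>/dev/null; python3 st.py
```

```text
[567.76  60.94 372.7 ] [ 1.7992e+02 -3.0000e-02  1.1294e+02] [-2.33  0.39  1.21] [-0.088  0.484  0.047] 0.173 -18.0
[567.76  60.91 372.69] [ 1.7993e+02 -2.0000e-02  1.1173e+02] [-2.33 -0.16  0.03] [0.023 0.476 0.28 ] 0.101 -16.79
```

```bash
python3 -m jog '[[0.01,0,0,0,0,0,0]]' >/dev/null; python3 st.py;  python3 -m jog '[[0.01,0,0,0,0,0,0]]'>/dev/null; python3 st.py
```

```text
[567.75  60.87 372.7 ] [ 1.7994e+02 -2.0000e-02  1.1174e+02] [-1.49 -0.15  0.7 ] [0.158 0.438 0.252] 0.262 -16.8
[567.75  60.84 372.68] [ 1.7994e+02 -1.0000e-02  1.1174e+02] [-1.77  0.03  0.82] [0.23  0.354 0.245] 0.232 -16.79
```

```bash
python3 -m jog '[[0.01,0,0,0,0,0,-0.02],[0.01,0,0,0,0,0,0]]' >/dev/null; python3 st.py;  python3 -m jog '[[0.01,0,0,0,0,0,-0.015],[0.01,0,0,0,0,0,0]]'>/dev/null; python3 st.py
```

```text
[567.71  60.77 372.69] [ 1.7994e+02 -2.0000e-02  1.1285e+02] [-1.67  0.93  1.79] [0.344 0.213 0.005] -0.031 -17.92
[567.7   60.74 372.68] [ 1.7995e+02 -1.0000e-02  1.1372e+02] [-1.31  2.79  2.15] [ 0.5    0.245 -0.03 ] -0.031 -18.78
```

```bash
python3 -m jog '[[0.01,0,0,-0.001,0,0,0],[0.01,0,0,-0.002,0,0,0],[0.01,0,0,-0.003,0,0,0],[0.01,0,0,-0.004,0,0,0],[0.01,0,0,0,0,0,0]]' >/dev/null; python3 st.py
```

```text
[567.53  60.54 383.37] [1.7997e+02 4.0000e-02 1.1372e+02] [ 0.6   1.51 -3.23] [ 0.386 -0.114 -0.018] 0.004 -18.77
```

```bash
python3 -m jog '[[0.01,0,0,-0.01,0,0,0],[0.01,0,0,-0.02,0,0,0],[0.01,0,0,-0.02,0,0,0],[0.01,0,0,-0.014,0,0,0],[0.01,0,0,0,0,0,0]]' >/dev/null; python3 st.py
python3 - <<'E'
from h import *
p=status.state()["ee_pos"]
plan(p,113.72,[466.9,-209.5,p[2]],181.3,9)
f=grab("side","side6.png",scale=1.5);np.savez("f_side6",**f)
E
```

```text
[567.55  60.42 448.01] [1.7987e+02 9.0000e-02 1.1372e+02] [-0.17  0.31 -3.93] [ 0.006 -0.127  0.024] -0.0 -18.77
[np.float64(-0.023), np.float64(-0.0223), np.float64(-0.0), 0, 0, np.float64(-0.1311)]
[np.float64(-0.0198), np.float64(-0.0251), np.float64(-0.0), 0, 0, np.float64(-0.1311)]
[np.float64(-0.0164), np.float64(-0.0275), np.float64(-0.0), 0, 0, np.float64(-0.1311)]
[np.float64(-0.0127), np.float64(-0.0294), np.float64(-0.0), 0, 0, np.float64(-0.1311)]
[np.float64(-0.0087), np.float64(-0.0308), np.float64(-0.0), 0, 0, np.float64(-0.1311)]
[np.float64(-0.0046), np.float64(-0.0317), np.float64(-0.0), 0, 0, np.float64(-0.1311)]
[np.float64(-0.0004), np.float64(-0.032), np.float64(-0.0), 0, 0, np.float64(-0.1311)]
[np.float64(0.0038), np.float64(-0.0318), np.float64(-0.0), 0, 0, np.float64(-0.1311)]
[np.float64(0.0079), np.float64(-0.031), np.float64(-0.0), 0, 0, np.float64(-0.1311)]
```

View pics/side6.png

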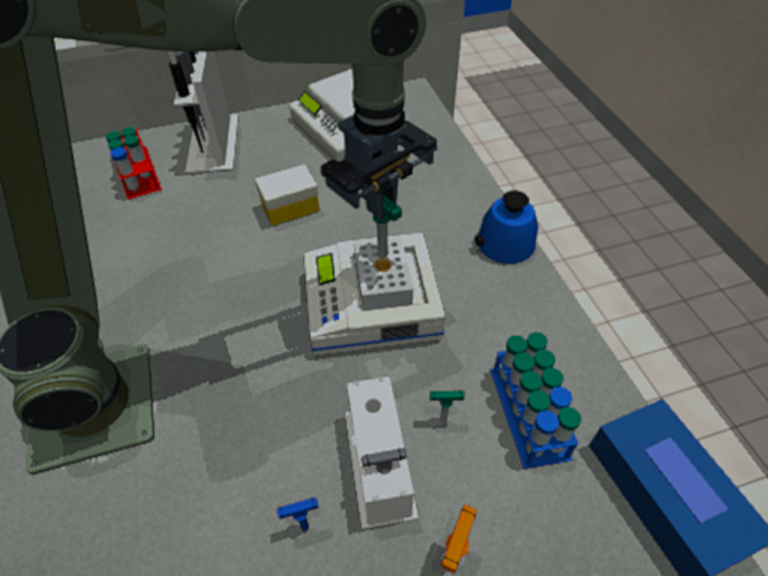

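The key is out of the block, and the empty stand hole shows at (373,405). I'll measure the hole before carrying the key over.

Run:
```python
from h import *
f=dict(np.load("f_side6.npz"));im=f["color"];T=f["pose"];F=192/np.tan(np.radians(f["fov_y"])/2)
cv2.imwrite("pics/hole6.png",cv2.resize(im[250:295,225:280],None,fx=12,fy=12,interpolation=cv2.INTER_CUBIC))
g=cv2.cvtColor(im,cv2.COLOR_BGR2GRAY)
sub=g[262:279,240:258];print(sub)
def onplane(u,v,z):
    d=T[:3,:3]@np.array([(u-f["cx"])/F,(v-f["cy"])/F,1]);return T[:3,3]+d*(z-T[2,3])/d[2]
m=np.zeros_like(g);m[260:281,238:260]=(g[260:281,238:260]<150)
n,l,st,c=cv2.connectedComponentsWithStats(m)
for i in range(1,n):print(st[i],c[i],onplane(*c[i],110))
for p in ([466.4,-210.85,110],[466.9,-209.5,110]): print(proj(f,p))
```

```text
[[178 179 179 179 178 179 178 178 179 179 180 179 179 178 179 179 178 179]
 [179 179 179 179 179 179 179 180 179 181 179 179 179 178 178 179 179 178]
 [179 178 178 178 179 180 180 181 180 181 180 181 181 179 179 179 178 179]
 [178 179 178 179 181 182 173 162 160 158 167 176 181 181 180 179 179 180]
 [179 180 180 180 181 166 140 121 115 114 124 144 171 181 180 179 178 178]
 [178 178 180 181 161 128 101  92  91  92  91  99 134 168 180 180 179 179]
 [179 180 182 172 128  96  90  92  92  92  90  89  95 129 169 180 179 179]
 [179 180 180 153 107  90  91  93  93  94  93  91  88 109 163 181 179 179]
 [179 179 180 140  98  89  92  93  93  93  92  91  88 109 164 181 180 179]
 [179 181 180 147 104  90  93  92  93  93  93  90  89 121 167 180 180 178]
 [178 180 181 160 113  90  89  92  92  93  91  88  98 148 176 181 179 179]
 [178 180 181 173 138 101  89  90  89  90  89  94 125 167 180 179 179 178]
 [178 179 180 181 168 143 116 105  98 101 116 135 161 177 180 179 179 179]
 [179 179 179 180 181 174 161 157 153 154 162 171 178 180 179 179 179 179]
 [178 179 178 179 180 181 181 181 180 181 180 181 180 179 179 178 178 179]
 [178 178 178 179 179 179 180 180 180 180 179 179 178 180 179 178 178 179]
 [179 178 178 178 179 179 178 179 179 179 178 179 179 178 179 178 179 179]]
[243 266  11   9  82] [248.26829268 270.09756098] [ 467.59991425 -210.73182213  110.        ]
(np.float64(247.79747909870193), np.float64(270.28080237072004))
(np.float64(247.83450374828436), np.float64(269.73214845669395))
```

View pics/hole6.png

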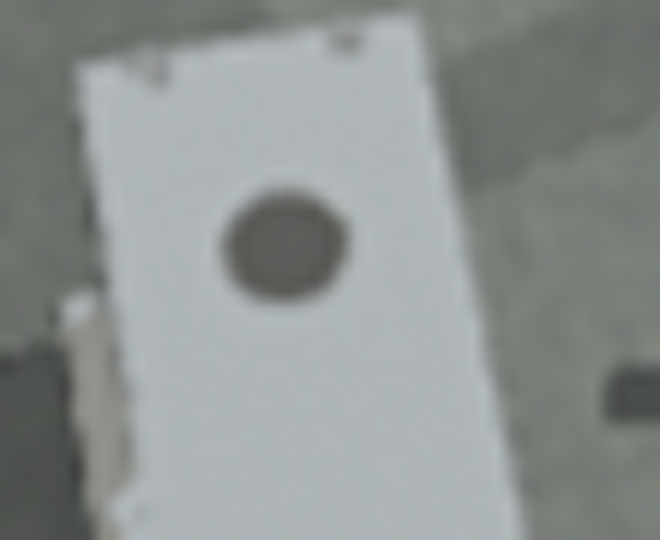

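```bash
python3 - <<'E'
from h import *
plan([567.55,60.42,448],113.72,[467.2,-210.6,448],181.3,9)
E
python3 -m jog '[[0.01,-0.023,-0.0225,0,0,0,-0.131],[0.01,-0.02,-0.025,0,0,0,-0.131],[0.01,-0.0165,-0.0275,0,0,0,-0.131],[0.01,-0.0125,-0.0295,0,0,0,-0.131],[0.01,-0.0085,-0.031,0,0,0,-0.131],[0.01,-0.0045,-0.032,0,0,0,-0.131],[0.01,-0.0005,-0.032,0,0,0,-0.131],[0.01,0.004,-0.032,0,0,0,-0.131],[0.01,0.008,-0.031,0,0,0,-0.131],[0.01,0,0,0,0,0,0],[0.01,0,0,0,0,0,0],[0.01,0,0,0,0,0,0]]'
python3 st.py
```

```text
[np.float64(-0.0231), np.float64(-0.0223), np.float64(-0.0), 0, 0, np.float64(-0.1311)]
[np.float64(-0.02), np.float64(-0.0251), np.float64(-0.0), 0, 0, np.float64(-0.1311)]
[np.float64(-0.0165), np.float64(-0.0275), np.float64(-0.0), 0, 0, np.float64(-0.1311)]
[np.float64(-0.0128), np.float64(-0.0295), np.float64(-0.0), 0, 0, np.float64(-0.1311)]
[np.float64(-0.0088), np.float64(-0.0309), np.float64(-0.0), 0, 0, np.float64(-0.1311)]
[np.float64(-0.0047), np.float64(-0.0318), np.float64(-0.0), 0, 0, np.float64(-0.1311)]
[np.float64(-0.0005), np.float64(-0.0321), np.float64(-0.0), 0, 0, np.float64(-0.1311)]
[np.float64(0.0037), np.float64(-0.0319), np.float64(-0.0), 0, 0, np.float64(-0.1311)]
[np.float64(0.0078), np.float64(-0.0311), np.float64(-0.0), 0, 0, np.float64(-0.1311)]
time_s: 22.3
ee_pos: [466.0, -209.3, 446.2]
ee_rot: [180.0, -0.0, -178.7]
force: [-0.1, 1.0, -4.1]
gripper_width: 19.9
[ 466.03 -209.28  446.25] [ 1.7998e+02 -3.0000e-02 -1.7870e+02] [-0.15  0.95 -4.1 ] [ 0.091 -0.131 -0.022] 0.005 -116.78
```

```bash
python3 -m jog '[[0.01,-0.0012,-0.0013,0,0,0,0],[0.01,0,0,0.012,0,0,0],[0.01,0,0,0,0,0,0]]'
python3 st.py
python3 - <<'E'
from h import *
s=status.state()
f=grab("side","side7.png",crop=(205,215,295,300),scale=6.5)
P=pts(f)
g=(np.hypot(P[...,0]-466,P[...,1]+214)<16)&(P[...,2]>122)&(P[...,2]<225)
Q=P[g]
for z in range(130,226,10):
    q=Q[abs(Q[:,2]-z)<5]
    if len(q): print(z,len(q),q.mean(0).round(1))
print(proj(f,[*s["ee_pos"][:2],s["ee_pos"][2]-301]))
E
```

```text
time_s: 22.68
ee_pos: [466.8, -210.8, 433.0]
ee_rot: [179.9, -0.2, -178.7]
force: [-0.0, -0.1, -3.3]
gripper_width: 19.9
[ 466.83 -210.83  433.02] [ 1.7992e+02 -1.7000e-01 -1.7871e+02] [-0.02 -0.11 -3.33] [ 0.165 -0.131  0.018] 0.0 -116.88
130 2 [ 462.5 -215.7  134.5]
140 17 [ 464.9 -216.6  140.5]
150 15 [ 466.4 -216.2  150.3]
160 18 [ 465.2 -216.7  159.6]
170 21 [ 464.6 -215.6  169.5]
180 19 [ 464.9 -217.1  179.8]
190 7 [ 467.3 -219.2  189.5]
(np.float64(247.71352900663092), np.float64(265.6995647127225))
```

View pics/side7.png

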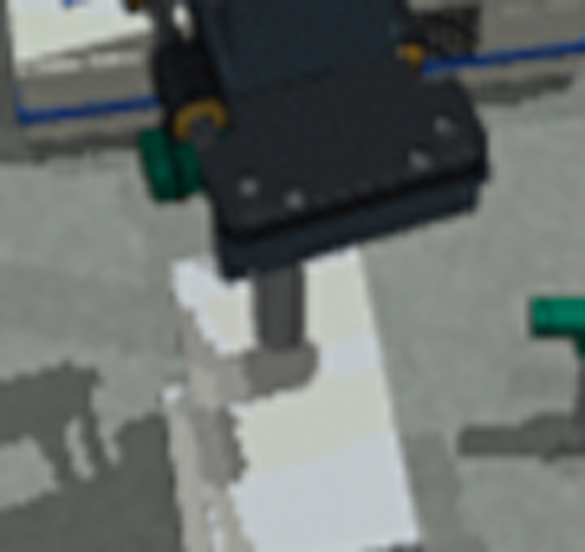

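```bash
python3 -m jog '[[0.01,-0.0004,-0.0004,0.01,0,0,0],[0.01,0,0,0.007,0,0,0],[0.01,0,0,0.006,0,0,0],[0.01,0,0,0.006,0,0,0],[0.01,0,0,0,0,0,0]]'
python3 st.py
```

```text
time_s: 23.35
ee_pos: [467.4, -211.5, 405.0]
ee_rot: [180.0, -0.1, -178.7]
force: [-0.1, 0.9, -3.5]
gripper_width: 19.6
[ 467.38 -211.53  405.  ] [ 1.7997e+02 -6.0000e-02 -1.7873e+02] [-0.11  0.93 -3.47] [ 0.131 -0.125 -0.014] -0.0 -116.9
```

```bash
python3 -m jog '[[0.01,0,0.0005,0.008,0,0,0],[0.01,0,0,0.015,0,0,0],[0.01,0,0,0.02,0,0,0],[0.01,0,0,0.02,0,0,0],[0.01,0,0,0.012,0,0,0],[0.01,0,0,0.006,0,0,0],[0.01,0,0,0,0,0,0]]'
python3 st.py;python3 -m jog '[[0.01,0,0,0.003,0,0,0],[0.01,0,0,0.002,0,0,0],[0.01,0,0,0,0,0,0]]'; python3 st.py
```

```text
time_s: 24.22
ee_pos: [467.5, -211.1, 324.4]
ee_rot: [180.0, -0.0, -178.7]
force: [0.6, 0.4, -3.9]
gripper_width: 19.6
[ 467.55 -211.09  324.39] [ 1.8000e+02 -1.0000e-02 -1.7873e+02] [ 0.62  0.36 -3.88] [ 0.091 -0.167 -0.005] -0.0 -116.85
time_s: 24.6
ee_pos: [467.4, -211.1, 319.6]
ee_rot: [-180.0, 0.0, -178.7]
force: [0.5, -0.3, -4.3]
gripper_width: 19.9
[ 467.45 -211.07  319.64] [-1.7999e+02  1.0000e-02 -1.7873e+02] [ 0.54 -0.31 -4.26] [ 0.104 -0.167  0.014] -0.0 -116.85
```

```bash
python3 -m jog '[[0.01,0,0,0.002,0,0,0],[0.01,0,0,0.001,0,0,0],[0.01,0,0,0,0,0,0]]';python3 -m jog '[[0.01,0,0,0.0005,0,0,0],[0.01,0,0,0,0,0,0]]'; python3 -m jog '[[0.01,0,0,0.0005,0,0,0],[0.01,0,0,0,0,0,0]]'
```

```text
time_s: 24.98
ee_pos: [467.5, -211.1, 316.5]
ee_rot: [180.0, -0.0, -178.7]
force: [-0.8, -1.3, -3.2]
gripper_width: 19.8
time_s: 25.22
ee_pos: [467.5, -211.1, 316.0]
ee_rot: [-180.0, -0.0, -178.7]
force: [0.1, -0.9, -3.8]
gripper_width: 20.1
time_s: 25.48
ee_pos: [467.5, -211.1, 315.8]
ee_rot: [-180.0, 0.0, -178.7]
force: [-0.3, 0.3, -1.9]
gripper_width: 19.8
```

```bash
python3 -m jog '[[0.01,0,0,0.0003,0,0,0],[0.01,0,0,0,0,0,0]]';python3 -m jog '[[0.03,0,0,0,0,0,0],[0.04,0,0,0,0,0,0],[0.06,0,0,0,0,0,0],[0.0912,0,0,0,0,0,0],[0.0912,0,0,0,0,0,0],[0.0912,0,0,0,0,0,0],[0.0912,0,0,0,0,0,0]]'
```

```text
time_s: 25.72
ee_pos: [467.5, -211.1, 315.8]
ee_rot: [-180.0, 0.0, -178.7]
force: [-2.8, 1.3, 2.7]
gripper_width: 19.6
time_s: 26.6
ee_pos: [467.5, -211.1, 315.2]
ee_rot: [-180.0, 0.0, -178.7]
force: [0.8, 0.6, -0.5]
gripper_width: 86.9
```

```bash
python3 -m jog '[[0.0912,0,0,-0.01,0,0,0],[0.0912,0,0,-0.03,0,0,0],[0.0912,0,0,-0.05,0,0,0],[0.0912,0,0,-0.05,0,0,0],[0.0912,0.04,0,-0.02,0,0,0],[0.0912,0.06,0,0,0,0,0],[0.0912,0.06,0,0,0,0,0],[0.0912,0,0,0,0,0,0],[0.0912,0,0,0,0,0,0]]'
python3 - <<'E'
from h import *
for n in("side","top"):
    f=grab(n,n+"9.png",scale=1.5)
    f0=dict(np.load(f"f_{n}.npz"))
    P=pts(f);hsv=cv2.cvtColor(f["color"],cv2.COLOR_BGR2HSV)
    g=(np.hypot(P[...,0]-467,P[...,1]+212)<80)&(hsv[...,0]>60)&(hsv[...,0]<100)&(hsv[...,1]>120)&(P[...,2]>140)&(P[...,2]<170)
    Q=P[g];print(n,Q.mean(0),np.percentile(Q[:,2],[5,50,95]),cv2.minAreaRect(Q[:,:2].astype(np.float32)))
E
```

```text
time_s: 27.72
ee_pos: [307.6, -214.7, 476.1]
ee_rot: [-179.9, 0.1, -178.8]
force: [-0.4, -0.3, -0.1]
gripper_width: 91.3
side [ 467.57354363 -215.46632818  152.53739984] [142.14319716 154.21274923 156.81013087] ((468.21612548828125, -213.2279510498047), (82.14473724365234, 19.297080993652344), 0.8495041728019714)
top [ 467.60395458 -211.29355803  154.92510314] [151.09255708 154.86982965 158.59659228] ((466.9840393066406, -211.2166748046875), (13.950921058654785, 75.80416107177734), 89.96315002441406)
```

View pics/side9.png

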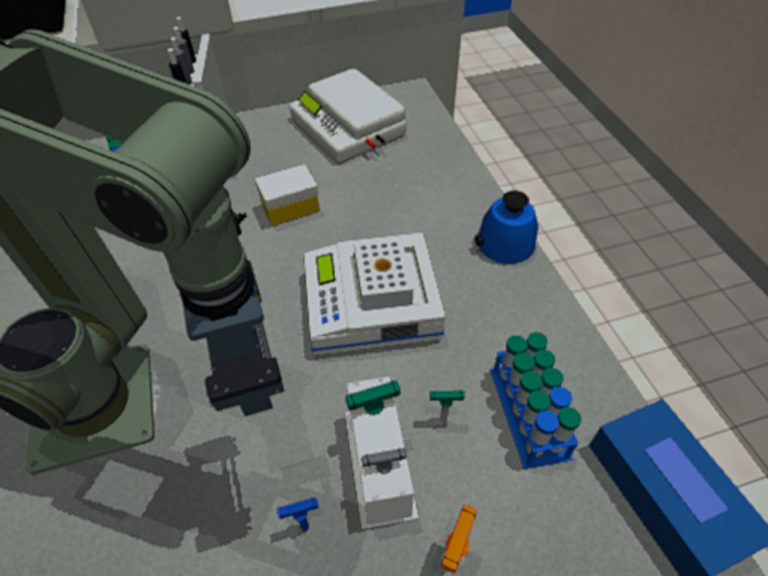

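The green key hangs upright at (373,395), with its bar top at about 154 mm, the same as at the start. The grey key, tube rack and tip box look unmoved, and the robot is clear of everything. I'm handing the job in.

```bash
python3 -c "
from h import *
print(ticket.job_done())"
```

```text
the job is handed in; nothing more can be done
None
```

The locking screw is tightened to its stop, and the green key is back in its own stand hole. The job was handed in at about 28 s of the 61 s allowed.

- **Socket:** I lowered the key into the block and turned it clockwise under a push of roughly 5–9 N. It dropped after about 10° of turning and went down about 9.8 mm, against the 10 mm socket depth, until it rested on the floor.
- **Screw:** I turned it about 58° clockwise. The torque was about 0.06 N m on the way, then rose at the stop and held at about 0.25 N m, inside the snug range. I eased the torque off before drawing the key out.
- **Key back in the stand:** I lowered it until the stand carried its weight, with 2.7 N net upward at the wrist, then let go.

**Last checks:**
- **Key:** it hangs upright, with its bar top at 154–155 mm, as at the start. Its position is within about 2 mm of where it was.
- **Other objects:** the grey key, tube rack and tip box look unmoved by eye in the side picture. I didn't measure them.
- **Torque readings:** these were noisy by about 0.04 N m. One reading at the stop showed 0.05 N m while holding still, before the last 0.02 rad of turning. The three readings after that agreed at 0.25–0.28 N m.
- **Camera:** the side and top views differed by about 2 mm on the key's position, which is within their calibration.

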